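# Clamp a post on a sloping bracket with a U-bolt and its retaining clip

### The arm

A 6-joint arm with a two-finger parallel gripper is mounted at the origin on the work surface; the furniture and walls round the work are solid. World frame = base frame: x ahead of the robot, y to its left, z up, the work surface at z = 0. Lengths are in m, angles in degrees, forces in N, time in s.
With the tool pointing down it reaches from about 0.35 to 0.875 m from the base axis. Payload 4.2 kg.
Tool frame: the origin (TCP) lies midway between the tips of the shut fingers; the grasp point (between the pads) lies 19 mm behind it; z points along the fingers, y is the line along which they close (so a half turn about z gives the same grasp; the last joint's range is limited). The gripper opens to 87 mm and grips with 3 to 60 N. Pads are 19 mm wide; open, the fingers measure 117 mm over their backs; the gripper's body (75 mm by 190 mm) begins 51 mm behind the grasp point.
Start: joints at [89.931, 22.042, 0.453, 0, -68.411, -14.817], TCP at [0.161, 0.604, 0.223] pointing down, gripper open.
Joint ranges: [-179.83, 179.83], [-69.29, 118.12], [-61.27, 80.66], [-181.25, 117.63], [-171.15, -9.14], [-177.46, 177.46]. Speed limits (degrees/s): [159.86, 159.86, 180, 180, 180, 180].

### API

Orientations are given as [roll, pitch, yaw] about the fixed x, y, z axes, in that order (R = Rz(yaw) Ry(pitch) Rx(roll)).
In Python, from workcell import env gives the robot as it stands. The module is installed in compiled form; this text tells all that it offers. Calls block until the motion is done:
- env.goto(position, orientation): joint-space move of the TCP to a pose.
- env.move_straight(position, rotation=None, rate=0.15, force_limit=None): straight line of the TCP; rotation=None keeps the orientation; rate is the mean speed in m/s. With force_limit (N) it stops when the force on the tool has changed by that much, and returns True; else False.
- env.set_joints(angles): joint-space move.
- env.gripper_to(opening, grasp_force=None): opening from 0.0 (shut) to 1.0 (fully open); grasp_force is the grip in N (None keeps the last); returns when the fingers have stopped.
- env.dwell(seconds).
- env.inverse_kinematics(position, orientation): joint angles nearest the present ones, or None.
- env.read_state(): the state.
- env.grab_frame(name): name is "scene" or "top" or "wrist"; returns a dict with "image" (480x640x3 uint8, blue, green, red), "fx", "fy", "cx", "cy" (pixels), "position" and "orientation" of the camera in the world. Camera axes: x right, y up, looking along -z (the intrinsics and any distortion apply to the point x, -y, -z); pixel columns grow to the right and rows downward; lengths in m; the calibration is good to about 2 mm. A picture is of the moment at which its call begins. There is no depth.
A pose or a line that the arm cannot do raises env.Unreachable and nothing moves.
- env.close_job(): hands the job in; it is judged then, once.
Trained networks look in a picture, given as the dict that the camera call returned (one of the last four; its "shot" number tells which), for a name from the list of things; names that differ only in an ending like _2 or _b are one class to them, and where a whole thing is asked for, a point or a joint stands for the part that bears it (a point fixed in the world has none). Each returns a list of dicts, best first, with "score" (0 to 1); they miss things now and then, are a little off and sometimes report something else, mostly with a low value. They report only what shows in the picture. A call takes as long as a camera call. They do not tell look-alikes from the thing itself.
- env.search_frame(picture, thing): "xyz" ([x, y, z] in m, in world coordinates, good to about 4 mm: the middle of the surface that is visible of it).
- env.trace(picture, thing): "mask" (480x640 bool, what is visible of it).
The state is a dict: "clock": time; "joint_positions": joint angles; "qvel": joint speeds; "joint_torque": joint torques, N m; "position": TCP position; "tool_rot": TCP orientation; "force": force on the tool from outside, world axes, zero at the start; "wrist_torque": the same for the moment, N m; "opening": opening from 0.0 (shut) to 1.0 (fully open); "finger_force": force on a finger pad.
Only numpy, scipy, OpenCV 4.12 (cv2) and the standard library are available. Lean on these libraries where they do the work, as an engineer would, in place of code of your own. Each camera call takes 0.05 s, during which the arm holds its last target. There are 200 camera calls.

### The job

Clamp the steel post that lies on the sloping bracket: take the U-bolt out of its grey stand, pass both legs around the post and through the two holes in the sloping plate until the pad under its bridge sits square on the post, and then push the blue retaining clip sideways by its thumb tab, as far as it goes, so that it locks into the grooves of both legs. Leave the bottles and the black cube that stand round the work where they are.

Things in the scene. Friction and masses are not known exactly. Their poses are not given: they have to be found in the camera images.
- ubolt: loose square steel U-bolt, 0.1 to 0.2 kg, standing in the stand. Origin midway between the leg tips, z from tips up to the bridge, x from leg to leg; same when turned half round. Legs: 11 mm round at x = -22 and +22 mm, ends tapered to 6 mm, with a groove (5 mm neck) from z = 17.5 to 26 mm. Below the bridge an orange pad, 26 mm along y, V-notched to sit astride the post, z = 45 to 60 mm
- ubolt_grip (a point): place to grip the U-bolt, at z = 84 mm of its frame: middle of the upper part of the upright orange tab on its bridge. The tab is 30 mm along x, 12 mm thick along y (grip across this), z = 57 to 96 mm; grip near its top so that the fingertips stay clear of the post. Axes as ubolt
- stand: grey block fixed on the desk, 90 x 40 x 34 mm (x, y, z), origin at the centre of its underside; two 15.5 mm holes, 28 mm deep, at x = -22 and +22 mm, in which the legs of the U-bolt stand loosely, tips 6 mm above the desk: lift it straight up
- plate: grey metal plate of the fixed bracket, sloping 30 degrees, x = -84 to 44, y = -80 to 80 mm, 12 mm thick. Origin on its upper face midway between its two holes, 78 mm above the desk; x up the slope away from the robot, y level to the left, z out of the plate. Through holes of 13.5 mm, 2 mm chamfer, at x = -22 and +22 mm. With the U-bolt home (x along plate x) its tips are at z = -17 mm
- post_top (a point): point on top of the fixed steel post, above the middle of the holes, at plate z = 35 mm, where the V pad of the U-bolt comes to rest; axes as plate. The post is 25 mm in diameter, 176 mm long, along plate y; black saddles hold it around plate y = -48 and +68 mm (lower than plate z = 25 mm, within 20 mm of x = 0)
- clip_tab (a point): middle of the face to push on the thumb tab of the blue clip; axes as plate: push on the +y (left) face towards -y. The tab stands at the plate's lower left: centre at plate x = -69 mm, 18 mm wide along x, 6 mm thick along y, up to plate z = 38 mm; the point is at z = 30 mm, at y = 48 mm when fully open
- clip (a joint): slide of the blue forked clip along plate -y, in m: 0 open, 0.024 home against its stop with its two slots round the necks of the legs. Starts at 0 to 0.005, slides with about 2 N, stays where left; passes only when the U-bolt is home. The fork lies 2.5 to 6.5 mm above the plate
- white_pot: white bottle with white cap, 44 mm in diameter, 74 mm high, loose, leave alone; origin at the centre of its underside
- oil_bottle: brown bottle with black cap, 30 mm in diameter, 62 mm high, loose, leave alone; origin at the centre of its underside
- dropper: brown dropper bottle with pointed black top, 26 mm in diameter, 65 mm high, loose, leave alone; origin at the centre of its underside
- filter_cube: black cube with a round window, 41 x 38 x 38 mm, loose, leave alone; origin at the centre of its underside
Things that resemble listed ones, but are neither listed nor needed, are in the scene too. What is meant by the part that bears plate is not yellow, and is the larger of those in its own colour.

How it is judged:
By the outcome, as a careful person would: the job done as asked, in the order asked, and still so for the second after the job is handed in, with the robot touching nothing.
It also fails if it takes over 45 s, if anything falls off the work surface, if the arm or the gripper's body presses on something with over 40 N, if the wrist force passes 120 N, or if a joint passes its speed limit or range.

## Working session

There is one attempt and no reset: what is moved stays moved. The work goes in short steps, each a Python script; the robot and the scene stay as the last script left them, time stands still between calls to the robot, and variables do not carry over. Pictures are saved under pics/ and viewed, at most 10 in all, crops included, and the job is handed in when it is done.

```bash
mkdir -p pics; python3 - <<'E'
from workcell import env
import cv2,numpy as np
ims=[]
for n in("scene","top"):
    f=env.grab_frame(n); cv2.imwrite(f"pics/{n}0.png",f["image"])
    print(n,{k:v for k,v in f.items() if k!="image"})
    for t in("ubolt","stand","plate","clip","clip_tab","post_top","white_pot","oil_bottle","dropper","filter_cube","ubolt_grip"):
        r=env.search_frame(f,t); print(t,[(np.round(d["xyz"],3).tolist(),round(d["score"],2)) for d in r[:5]])
print(env.read_state())
E
```

```text
scene {'fx': 436.0714961134005, 'fy': 436.0714961134005, 'cx': 316.3147413722923, 'cy': 239.5620552305122, 'position': array([-0.19228309,  0.36998964,  0.44949053]), 'orientation': array([  65.03122465,    0.89488143, -120.80956402]), 'shot': 1}
ubolt [([0.681, 0.111, 0.038], 0.65)]
stand [([0.456, 0.203, 0.036], 0.75), ([0.531, -0.128, 0.065], 0.28)]
plate [([0.269, 0.204, 0.073], 0.89), ([0.302, -0.202, 0.054], 0.65), ([0.531, -0.129, 0.067], 0.64)]
clip [([0.525, -0.114, 0.069], 0.73), ([0.303, -0.184, 0.05], 0.6)]
clip_tab [([0.524, -0.114, 0.066], 0.84), ([0.263, 0.218, 0.072], 0.73), ([0.298, -0.186, 0.058], 0.69)]
post_top [([0.535, -0.13, 0.07], 0.95), ([0.273, 0.205, 0.066], 0.78), ([0.305, -0.2, 0.059], 0.6)]
white_pot [([0.682, 0.114, 0.041], 0.84)]
oil_bottle [([0.565, 0.262, 0.028], 0.6)]
dropper [([0.356, 0.047, 0.028], 0.82)]
filter_cube [([0.475, -0.327, 0.026], 0.89), ([0.474, 0.199, 0.067], 0.3)]
ubolt_grip [([0.474, 0.2, 0.07], 0.79), ([0.533, -0.128, 0.067], 0.59), ([0.355, 0.05, 0.028], 0.5)]
top {'fx': 507.27269673181985, 'fy': 507.27269673181985, 'cx': 315.862
[... 846 characters left out ...]
, 'joint_positions': array([ 8.99291405e+01,  2.20447730e+01,  4.51525239e-01, -6.92811234e-04,
       -6.84114130e+01, -1.48165803e+01]), 'qvel': array([ 9.87280919e-05, -6.78675120e-02,  7.49819978e-03, -9.87940083e-02,
       -5.27160955e-03,  1.44104854e-01]), 'joint_torque': array([-3.85001222e-04, -3.90479994e+01,  1.87627530e+01,  4.22463432e+00,
        1.55738590e-02, -1.38593197e-05]), 'position': array([0.16054366, 0.60399878, 0.22250812]), 'tool_rot': array([ 1.79995329e+02, -5.69114152e-04, -1.48876947e+01]), 'force': array([ 0.25806288, -0.20530871, -0.87128395]), 'wrist_torque': array([-0.03987513, -0.01966636,  0.02257743]), 'finger_force': 0.0, 'opening': 0.9985403039840505}
```

View pics/scene0.png

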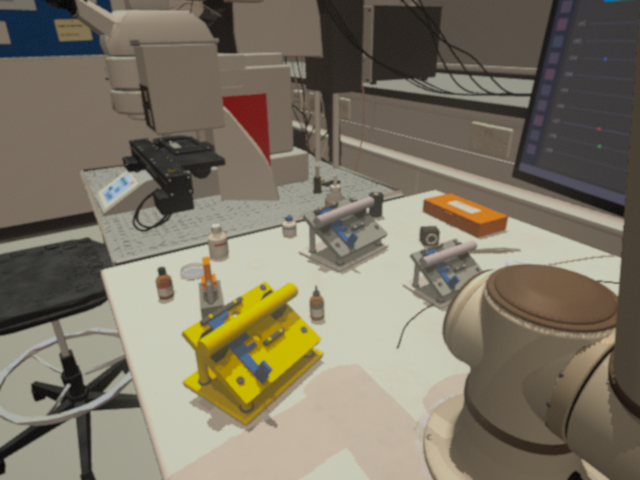

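View pics/top0.png

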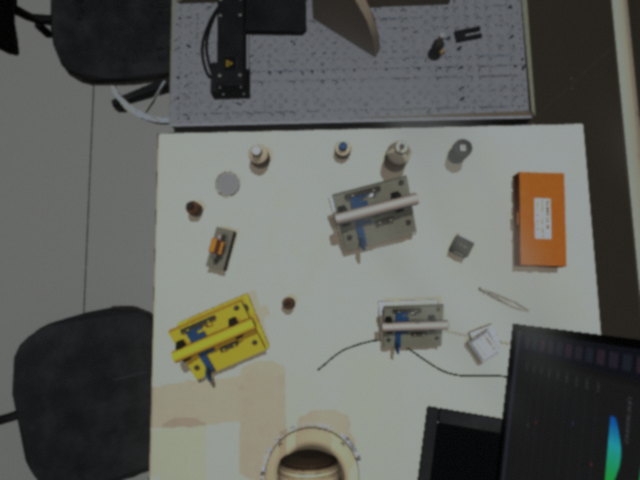

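The candidates for the bracket, by pixel in the top view, are yellow (220,335), large grey (375,215) and small grey (412,328). The task rules out yellow and asks for the larger grey one, so the bracket at about (0.55, -0.14) fits. The U-bolt stands at (220,248). I'll look closer at both with the wrist camera.

```bash
cat > h.py <<'E'
from workcell import env
import cv2,numpy as np,pickle
from scipy.spatial.transform import Rotation as Ro
def R(o): return Ro.from_euler('xyz',o,degrees=True).as_matrix()
def rpy(M): return Ro.from_matrix(M).as_euler('xyz',degrees=True)
def proj(f,P):
    p=(np.atleast_2d(P)-f["position"])@R(f["orientation"]); return np.c_[f["cx"]-f["fx"]*p[:,0]/p[:,2], f["cy"]+f["fy"]*p[:,1]/p[:,2]]
def back(f,uv,z):
    d=R(f["orientation"])@np.array([(uv[0]-f["cx"])/f["fx"],-(uv[1]-f["cy"])/f["fy"],-1]); return f["position"]+d*(z-f["position"][2])/d[2]
def plateR(yaw): return R([0,-30,yaw])   # columns = plate axes
def toolR(M): return M@np.diag([1,-1,-1]) # tool x along x, z opposite
def shot(name,n="wrist"):
    f=env.grab_frame(n); cv2.imwrite(f"pics/{name}.png",f["image"]); pickle.dump(f,open(f"pics/{name}.pkl","wb")); return f
def find(f,*ts):
    for t in ts: print(t,[(np.round(d["xyz"],3).tolist(),round(d["score"],2)) for d in env.search_frame(f,t)[:3]])
E
python3 - <<'E'
from h import *
env.goto([0.44,0.19,0.27],[180,0,-20])
f=shot("w_stand"); print(f["position"],f["orientation"],f["fx"],f["cx"],f["cy"]); find(f,"ubolt","stand","ubolt_grip")
M=plateR(10); o=np.array([.55,-.143,.078])
env.goto(o+M@[-.03,0,.22],rpy(toolR(M)))
f=shot("w_br1"); print(f["position"],f["orientation"]); find(f,"plate","clip","clip_tab","post_top")
env.goto([.43,-.13,.28],[180,0,10])
f=shot("w_br2"); print(f["position"],f["orientation"]); find(f,"plate","clip","clip_tab","post_top")
print(env.read_state()["clock"],env.read_state()["joint_positions"])
a=[cv2.imread(f"pics/{n}.png") for n in("w_stand","w_br1","w_br2")]
cv2.imwrite("pics/m1.png",cv2.resize(np.hstack(a[:2]),(800,300)))
E
```

```text
[0.50553773 0.16694987 0.43187922] [-1.49090813e+01  3.21143209e-02 -1.09915935e+02] 427.45211912292416 322.80699400673313 236.16326621612876
ubolt [([0.486, 0.195, 0.066], 0.8)]
stand [([0.501, 0.196, 0.035], 0.77)]
ubolt_grip [([0.489, 0.191, 0.07], 0.71), ([0.497, 0.194, 0.034], 0.49)]
[ 0.39612835 -0.16985278  0.42903159] [ 1.51321642e+01  5.63125988e-02 -7.99492951e+01]
plate [([0.547, -0.141, 0.083], 0.86)]
clip [([0.539, -0.115, 0.076], 0.77)]
clip_tab [([0.538, -0.112, 0.071], 0.59)]
post_top [([0.547, -0.141, 0.086], 0.87)]
[ 0.49918957 -0.11697094  0.44113294] [-14.94130752   0.10403998 -79.89001362]
plate [([0.334, 0.121, 0.079], 0.96), ([0.551, -0.142, 0.087], 0.71), ([0.344, -0.196, 0.074], 0.68)]
clip [([0.54, -0.115, 0.079], 0.88), ([0.275, -0.185, 0.059], 0.53)]
clip_tab [([0.542, -0.111, 0.078], 0.86), ([0.273, -0.186, 0.059], 0.69)]
post_top [([0.338, 0.127, 0.077], 0.97), ([0.55, -0.144, 0.087], 0.84), ([0.346, -0.2, 0.072], 0.71)]
5.7083 [ 3.94823256e+00  2.08103186e+00 -1.70939844e+01 -1.61749863e-02
 -7.07946242e+01  9.59939012e+01]
```

View pics/m1.png

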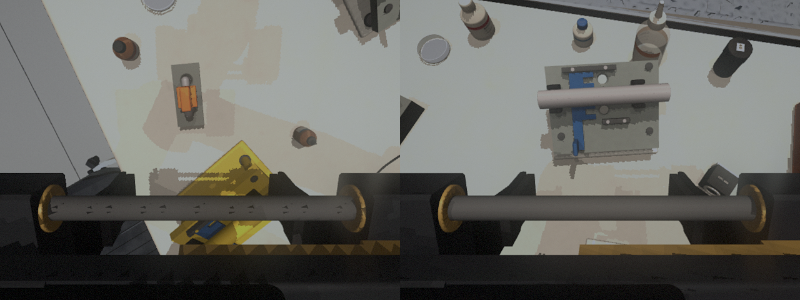

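View pics/w_br2.png

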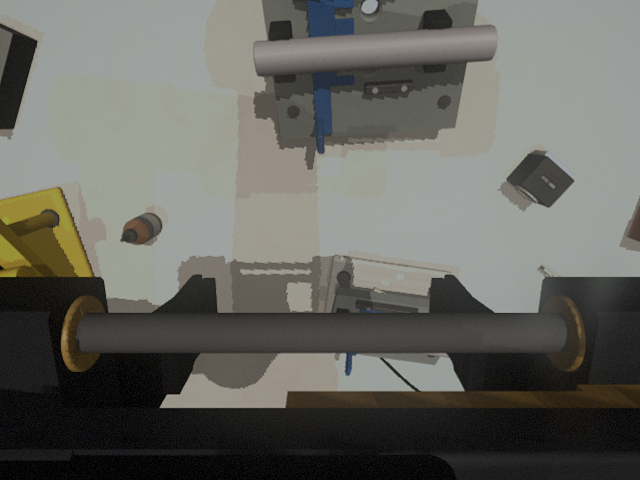

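```bash
python3 - <<'E'
import cv2,numpy as np
a=cv2.imread("pics/w_br1.png")[90:270,205:445]; b=cv2.imread("pics/w_stand.png")[90:215,245:345]
A=cv2.resize(a,(560,420),interpolation=2);B=cv2.resize(b,None,fx=2.4,fy=2.4,interpolation=2)
c=np.zeros((420,800,3),np.uint8);c[:,:560]=A;c[:B.shape[0],560:560+B.shape[1]]=B
cv2.imwrite("pics/c1.png",c)
E
```

```text
(no output)
```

View pics/c1.png

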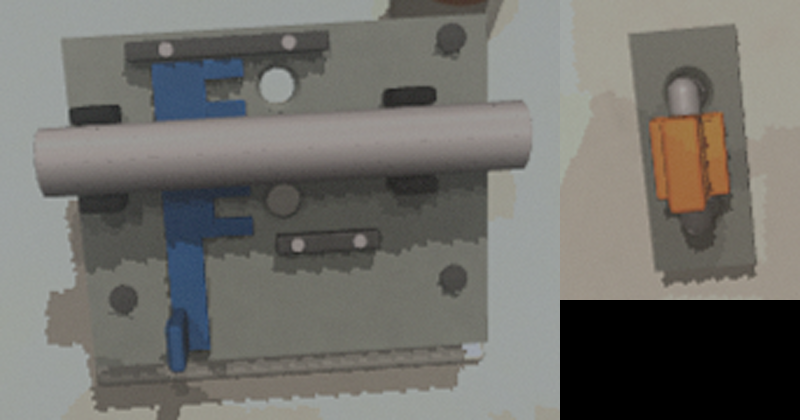

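The crop confirms the large grey bracket. The clip is open on its left, and the holes are at w_br1 (324,126) and (327,176). The U-bolt's tab top is at w_stand (297,159). Next I'll fit the poses.

```bash
cat > fit.py <<'E'
from h import *
from scipy.optimize import least_squares
L=lambda n: pickle.load(open(f"pics/{n}.pkl","rb"))
s=L("w_stand"); b1=L("w_br1"); b2=L("w_br2")
cs=lambda x,y:(245+(x-560)/2.4,90+y/2.4); cb=lambda x,y:(205+x*240/560,90+y*180/420)
c=np.array([back(s,cs(*p),.034) for p in[(629,33),(736,25),(755,262),(655,272)]])
m=c.mean(0); d=c[:2].mean(0)-c[2:].mean(0)
print("stand",c.mean(0),"sizes",np.linalg.norm(d),np.linalg.norm(c[0]-c[1]),"yaw",np.degrees(np.arctan2(d[1],d[0])))
t=np.array([back(s,cs(*p),.102) for p in[(665,118),(702,115),(706,208),(671,212)]])
d=t[:2].mean(0)-t[2:].mean(0)
print("tab",t.mean(0),"sizes",np.linalg.norm(d),np.linalg.norm(t[0]-t[1]),"yaw",np.degrees(np.arctan2(d[1],d[0])))
P=np.array([[22,0,0],[-22,0,0],[44,80,0],[44,-80,0],[-84,-80,0]])/1e3
uv=np.array([cb(277,85),cb(284,200),cb(62,38),cb(486,14),cb(487,343)]); w=np.array([2,2,1,1,.5])
def res(q,full=False):
    X=P@plateR(q[2]).T+[q[0],q[1],.078]
    r=proj(b1,X)-uv
    r2=proj(b2,X[:1])-[370,7]
    return (r,r2) if full else np.r_[(r*w[:,None]).ravel(),r2.ravel()]
q=least_squares(res,[.55,-.143,10]).x
print("plate",q); print(res(q,True))
E
python3 fit.py
```

```text
stand [0.48686283 0.19535046 0.034     ] sizes 0.08959760755805554 0.03978355541655483 yaw -15.182106071896134
tab [0.48732668 0.19423946 0.102     ] sizes 0.029304541097637762 0.011657879147923244 yaw -17.686175341882468
plate [ 0.56759212 -0.14133365 13.69376296]
(array([[ 0.18332158, -0.21049331],
       [-0.17008613,  0.23496227],
       [-0.87876237, -0.85483658],
       [ 0.43577615, -0.95297514],
       [ 0.12267376, -0.86905548]]), array([[0.29534659, 1.26556141]]))
```

```bash
python3 - <<'E'
from h import *
o=[180,0,-16.5]; p=np.array([.4871,.1947,0])
env.gripper_to(.6,40)
env.goto(p+[0,0,.16],o)
print(env.move_straight(p+[0,0,.071],rate=.1,force_limit=15))
env.gripper_to(0,40)
s=env.read_state(); print(s["position"],s["opening"],s["finger_force"],s["force"])
print(env.move_straight(p+[0,0,.25],rate=.15,force_limit=20))
M=plateR(13.69); q=np.array([.5676,-.1413,.078])
env.goto(q+M@[0,0,.21],rpy(toolR(M)))
s=env.read_state(); print(s["position"],s["opening"],s["finger_force"],s["force"],s["clock"])
f=shot("sc1","scene"); find(f,"ubolt","ubolt_grip"); g=shot("w3"); t=shot("t1","top")
I=f["image"][110:270,250:430]; J=t["image"][120:280,300:480]
cv2.imwrite("pics/c2.png",np.hstack([cv2.resize(x,(400,355),interpolation=2) for x in(I,J)]))
E
```

```text
False
[0.4871123  0.19471235 0.07101063] 0.13592403279442108 39.96622670441866 [-0.44387656 -0.24139799  0.22028339]
False
[ 0.46579523 -0.16580632  0.25964307] 0.13450561093729416 39.96583582833409 [ 0.00334892 -0.10547317 -0.89182097] 12.4083
ubolt [([0.462, -0.16, 0.248], 0.98), ([0.682, 0.111, 0.041], 0.45)]
ubolt_grip [([0.461, -0.163, 0.246], 0.96)]
```

View pics/c2.png

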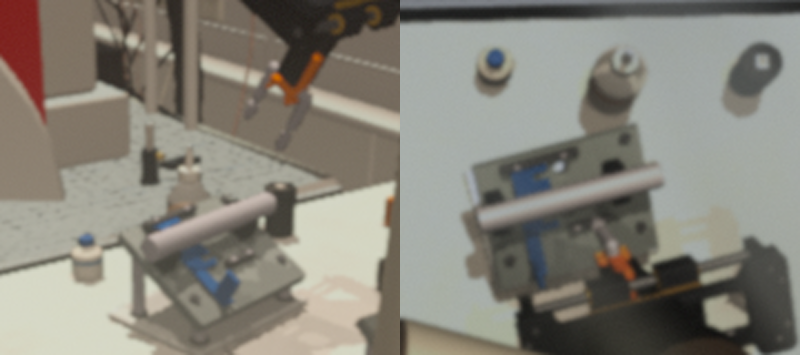

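```bash
python3 - <<'E'
from h import *
f=pickle.load(open("pics/sc1.pkl","rb")); t=pickle.load(open("pics/t1.pkl","rb"))
M=plateR(13.69); s=env.read_state(); B=s["position"]+M@[0,0,-.065]
P=np.array([[22,0,0],[-22,0,0],[0,0,96]])/1e3@M.T+B
print(proj(f,P),proj(t,P))
q=np.array([.5676,-.1413,.078])
G=lambda z:q+M@[0,0,z+.065]   # tip height z on plate axis
def st(h): s=env.read_state(); print(h,((s["position"]-q)@M*1e3).round(1),(s["force"]@M).round(1),s["wrist_torque"].round(2),s["opening"],s["clock"])
print(env.move_straight(G(.045),rate=.15,force_limit=8)); st("above post")
x=env.move_straight(G(.004),rate=.05,force_limit=8); st(x)
if not x:
    x=env.move_straight(G(-.005),rate=.03,force_limit=12); st(x)
f=shot("sc2","scene"); g=shot("w4")
cv2.imwrite("pics/c3.png",cv2.resize(f["image"][150:270,290:410],(500,500),interpolation=2))
E
```

```text
[[360.40490077 162.37587301]
 [374.62473871 176.43119587]
 [388.81382582 130.97200362]] [[387.75244511 219.19825978]
 [391.88922119 240.51502802]
 [403.40471361 250.54764426]]
False
above post [  0.6  -0.2 110.5] [-0.9 -0.7 -0.3] [-0.39  1.15 -0.01] 0.13899270963359153 13.475
False [ 0.2 -0.1 69.1] [-0.7  0.3 -1.7] [-0.36  1.17  0.02] 0.1358031278611947 14.4417
False [-0.2  0.  59.8] [-0.4 -0.3 -1.2] [-0.36  1.16  0.01] 0.1334006081603233 14.8917
```

View pics/c3.png

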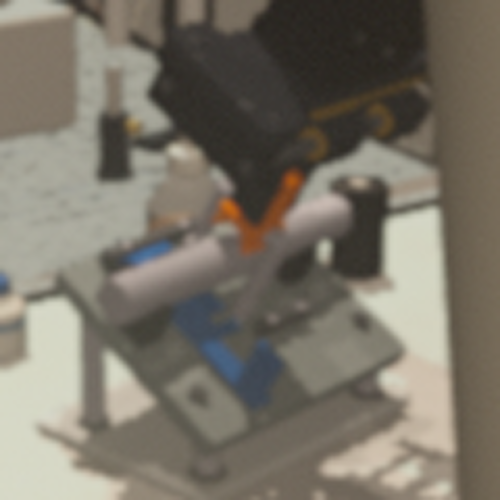

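```bash
cat >> h.py <<'E'
M=plateR(13.69); q=np.array([.5676,-.1413,.078])
def st(h): s=env.read_state(); print(h,((s["position"]-q)@M*1e3).round(1),(s["force"]@M).round(1),round(s["opening"],3),round(s["clock"],2))
def to(x,y,z,**k): return env.move_straight(q+M@(np.array([x,y,z])/1e3),**k)
E
python3 - <<'E'
from h import *
x=to(0,0,45,rate=.03,force_limit=18); st(x)
env.gripper_to(.3); st("rel")
x=to(0,0,130,rate=.12,force_limit=12); st(x)
env.gripper_to(0,20)
f=shot("sc3","scene"); g=shot("w5"); find(g,"clip_tab","ubolt","ubolt_grip")
for P in([0,48],[-22,0]): pass
for y in(90,30): print(env.inverse_kinematics(q+M@[-.069,y/1e3,.024],rpy(toolR(M))))
cv2.imwrite("pics/c4.png",np.hstack([cv2.resize(f["image"][170:270,290:410],(400,333),interpolation=2),cv2.resize(g["image"][:300],(400,188))[:, :].repeat(1,0) if 0 else cv2.resize(g["image"][:280,180:516],(400,333))]))
E
```

```text
True [-0.3  0.  47.8] [0.3 0.7 5.3] 0.135 15.44
rel [-1.7  0.5 47.3] [-0.1 -0.2  0.4] 0.299 16.04
False [ -0.4   0.2 129.6] [-0.3  0.4  0.1] 0.295 16.88
clip_tab [([0.571, -0.108, 0.089], 0.62), ([0.544, -0.145, 0.127], 0.28)]
ubolt [([0.542, -0.144, 0.126], 0.63)]
ubolt_grip [([0.545, -0.15, 0.132], 0.98)]
None
[ -5.98901797  14.91634161 -33.09659669 -36.27828157 -16.5324389
 142.34098534]
```

View pics/c4.png

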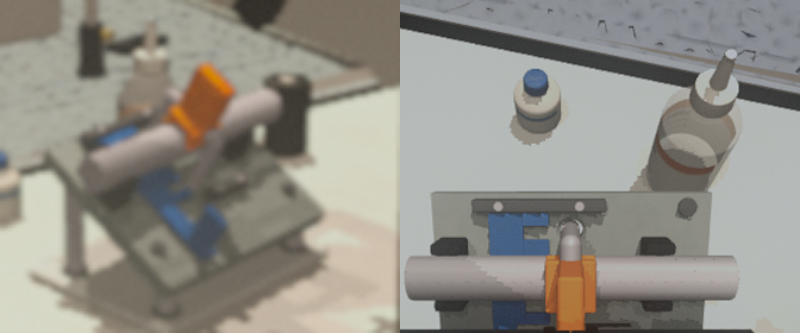

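```bash
python3 - <<'E'
from h import *
for yaw in (0,180):
  for a in(16,20,24,28,34):
    for r in(-20,-10,0,10,20):
        T=R([0,-a,13.69])@R([r,0,0])@np.diag([1,-1,-1])@R([0,0,yaw])
        ok=[env.inverse_kinematics(q+M@(np.array(p)/1e3),rpy(T)) for p in([-72,88,60],[-72,88,24],[-72,60,24],[-72,28,24])]
        if all(k is not None for k in ok): print(yaw,a,r,np.round(ok[1]),np.round(ok[3]))
print(np.round(env.read_state()["joint_positions"]))
E
```

```text
0 16 0 [ 10.  14. -41.  -3. -19.  97.] [  1.  16. -35.  -9. -23. 111.]
0 16 10 [  0.  17. -29. -25. -34. 125.] [ -8.  19. -24. -25. -38. 132.]
0 16 20 [ -8.  20. -22. -35. -46. 139.] [-15.  23. -17. -33. -51. 143.]
0 20 0 [ 10.  13. -43.  -6. -14. 100.] [ -0.  16. -35. -14. -20. 116.]
0 20 10 [ -2.  16. -30. -30. -31. 131.] [-10.  19. -25. -30. -36. 138.]
0 20 20 [-10.  20. -23. -39. -45. 145.] [-17.  23. -18. -37. -49. 149.]
0 24 0 [  9.  13. -44. -11. -10. 105.] [ -2.  15. -35. -21. -17. 125.]
0 24 10 [ -4.  15. -30. -36. -29. 139.] [-12.  18. -25. -36. -34. 146.]
0 24 20 [-12.  19. -24. -44. -43. 152.] [-19.  22. -19. -42. -48. 155.]
0 28 10 [ -7.  15. -30. -43. -28. 149.] [-15.  18. -25. -42. -33. 154.]
0 28 20 [-15.  19. -24. -49. -43. 159.] [-21.  22. -19. -46. -47. 162.]
0 34 0 [ -1.  12. -37. -47. -11. 148.] [-12.  15. -31. -49. -18. 159.]
0 34 10 [-13.  15. -30. -55. -29. 165.] [-20.  18. -26. -53. -34. 168.]
0 34 20 [-19.  19. -25. -57. -43. 172.] [-25.  23. -20. -54. -48. 173.]
180 16 0 [ 10.  14. -41.  -3. -19. -83.] [  1.  16. -35.  -9. -23. -69.]
180 16 10 [  0.  17. -2
[... 267 characters left out ...]
42.]
180 20 20 [-10.  20. -23. -39. -45. -35.] [-17.  23. -18. -37. -49. -31.]
180 24 0 [  9.  13. -44. -11. -10. -75.] [ -2.  15. -35. -21. -17. -55.]
180 24 10 [ -4.  15. -30. -36. -29. -41.] [-12.  18. -25. -36. -34. -34.]
180 24 20 [-12.  19. -24. -44. -43. -28.] [-19.  22. -19. -42. -48. -25.]
180 28 10 [ -7.  15. -30. -43. -28. -31.] [-15.  18. -25. -42. -33. -26.]
180 28 20 [-15.  19. -24. -49. -43. -21.] [-21.  22. -19. -46. -47. -18.]
180 34 0 [ -1.  12. -37. -47. -11. -32.] [-12.  15. -31. -49. -18. -21.]
180 34 10 [-13.  15. -30. -55. -29. -15.] [-20.  18. -26. -53. -34. -12.]
180 34 20 [-19.  19. -25. -57. -43.  -8.] [-25.  23. -20. -54. -48.  -7.]
[ -7.   5. -27. -19. -32. 125.]
```

```bash
python3 - <<'E'
from h import *
T=rpy(R([0,-28,13.69])@R([10,0,0])@np.diag([1,-1,-1]))
env.goto(q+M@[-.072,.088,.11],T); st("hover")
x=to(-72,88,24,rate=.12,force_limit=8); st(x)
x=to(-72,62,24,rate=.08,force_limit=8); st(x)
x=to(-72,22,24,rate=.035,force_limit=15); st(x)
f=shot("sc4","scene"); g=shot("w6")
cv2.imwrite("pics/c5.png",np.hstack([cv2.resize(f["image"][170:270,290:410],(400,333),interpolation=2),cv2.resize(g["image"],(400,333))]))
E
```

```text
hover [-71.6  87.5 110.1] [ 0.2  0.  -0.8] 0.005 18.42
False [-71.7  87.8  24.2] [-0.8 -0.2  1. ] 0.007 19.28
False [-72.   61.8  24.3] [-0.5  0.6  0.7] 0.007 19.76
True [-72.5  35.1  23.9] [1.8 2.6 1.4] 0.004 20.6
```

View pics/c5.png

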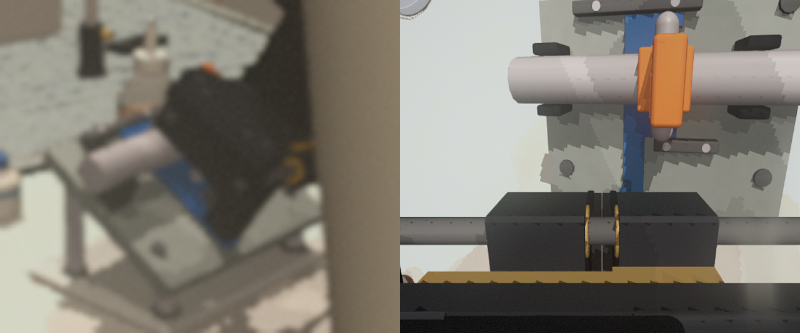

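It stopped with the tip at y = 35, and the clip now reaches the U-bolt. I'll push once more a little harder to confirm it's at the stop, then back off and look.

```bash
python3 - <<'E'
from h import *
x=to(-72,20,24,rate=.03,force_limit=22); st(x)
to(-72,70,24,rate=.1); to(-72,75,120,rate=.15); st("up")
env.goto(q+M@[-.06,0,.20],rpy(toolR(M)))
f=shot("sc5","scene"); g=shot("w7")
X=np.array([[-69,24,38],[-69,21,38],[-69,27,38],[22,0,0],[0,0,79]])/1e3@M.T+q
print(proj(g,X).round(1),proj(f,X).round(1)); st("")
m=env.trace(g,"clip_tab"); print([(d["score"],np.argwhere(d["mask"]).mean(0)) for d in m[:2]])
cv2.imwrite("pics/c6.png",np.hstack([cv2.resize(f["image"][170:270,290:410],(400,333),interpolation=2),cv2.resize(g["image"][60:310,170:470],(400,333),interpolation=2)]))
E
```

```text
True [-73.6  35.3  24. ] [3.1 3.4 1.7] 0.003 21.08
up [-72.3  74.9 119.7] [ 0.6 -0.1  0.4] 0.008 22.38
[[293.5 225.8]
 [297.4 225.8]
 [289.7 225.8]
 [324.3 105.2]
 [324.4 136.4]] [[360.8 230.9]
 [361.7 230.5]
 [359.9 231.3]
 [334.8 210.8]
 [354.9 192.5]]
 [-61.    0.5 198.7] [-0.8 -0.9 -0.7] 0.007 22.98
[(0.69, array([161.46205251, 306.14606205]))]
```

View pics/c6.png

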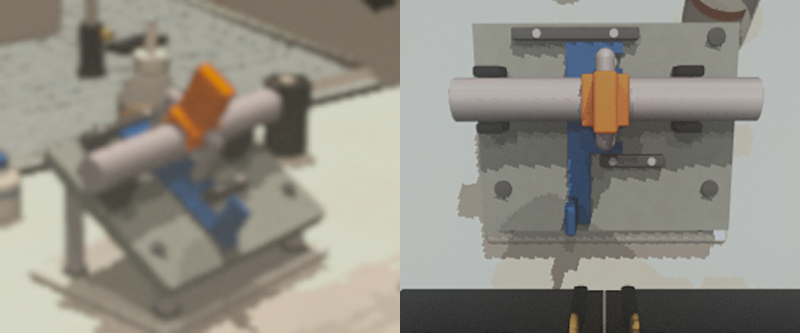

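The left face of the tab shows at column 294.5 in the wrist image, and 293.5 is where y = 24 mm (home) should fall. The pad sits square on the post and the fork is round both legs, so I'm handing it in.

```bash
python3 -c "
from workcell import env
print(env.close_job())"
```

```text
the job is handed in; nothing more can be done
None
```

The U-bolt is seated square on the post and the blue clip is pushed home against its stop, locking both legs. I handed the job in at about 23 s on the robot clock; the hand-in call returned no verdict.

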